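Close the jam kettle: wing nuts crisscross

ROBOT

A 7-joint arm with a two-finger parallel gripper is mounted at the origin on the work surface. World frame = base frame: x ahead of the robot, y to its left, z up, the work surface at z = 0. Lengths are in mm, angles in degrees, forces in N, time in s.
With the tool pointing down it reaches from about 350 to 900 mm from the base axis. Payload 7.2 kg.
Tool frame: the origin (TCP) lies at the very end of the fingers, on their centre line; the grasp point (between the pads) lies 19 mm behind it; z points along the fingers, y is the line along which they close (so a half turn about z gives the same grasp; the last joint's range is limited). The gripper opens to 85 mm and grips with 20 to 120 N. Pads are 22 mm wide; open, the fingers measure 114 mm over their backs; the gripper's body (76 mm by 85 mm) begins 54 mm behind the grasp point. The pads swing forward as they close: fully open they stand 13 mm farther back than shut.
Start: joints at [73.384, 23.554, -0.728, 91.456, 0.321, 64.991, -4.71], TCP at [137.479, -609.695, 231.297] pointing down, gripper open.
Joint ranges: [-169.25, 169.25], [-16.82, 113.86], [-84.01, 82.57], [7.8, 145.47], [-59.2, 239.2], [7.22, 106.19], [-163.78, 163.78]. Speed limits (degrees/s): [136.94, 136.94, 172.46, 172.46, 180, 180, 180].

INTERFACE

Orientations are given as [roll, pitch, yaw] about the fixed x, y, z axes, in that order (R = Rz(yaw) Ry(pitch) Rx(roll)).
In Python, from rig import manip gives the robot as it stands. The module is installed in compiled form; this text tells all that it offers.
- The arm moves only by the tool move_arm, never from a script. Its argument "motion" is a list of rows, each a list of 2 entries, a list of its own where there are three numbers: the shift along the tool's x, y, z in mm, then the turn about the tool's z in degrees. In form: [[[x, y, z], turn], ...]. A call has 1 to 12 rows; each row is the pose to reach, as a shift and turn from the pose commanded when the call began, along the tool's axes at that moment; what a row does not reach only later rows make up. A row lasts 1/12 s, in which the tool goes at most 41.7 mm and 7.16 degrees, less where a joint would pass 70% of its speed; a pose out of reach is approached as far as the arm can. A call with a gripper value outside its range is refused whole. "fingers" is the opening, from 0 (shut) to 1 (fully open), set as the call begins (left out, the last holds). The fingers move at their own pace and stop on an object; "force" is the grip in N (left out, the last holds). Time passes only in rows, so rows that repeat a pose let the fingers close. It gives the time, the measured TCP pose, the force, the opening and the grip force at its end, in the units of the state.
- manip.get_obs(): the state, without advancing time (a new reading comes with each control period).
- manip.grab_frame(name): name is "scene" or "top" or "wrist"; returns a dict with "image" (384x512x3 uint8, red, green, blue), "z_map" (384x512 float32, mm along the optical axis (not along the pixel's ray), 0 where there is no reading), "mtx" (3x3 intrinsics, pixels), "position" and "rotation" of the camera in the world. Camera axes: x right, y down, z forward; pixel columns grow to the right and rows downward; lengths in mm; the calibration is good to about 2 mm. A picture is of the moment at which its call begins.
- manip.close_job(): hands the job in; it is judged then, once.
Trained networks look in a picture, given as the dict that the camera call returned (one of the last four; its "shot" number tells which), for a name from the list of things; names that differ only in an ending like _2 or _b are one class to them, and where a whole thing is asked for, a point or a joint stands for the part that bears it (a point fixed in the world has none). Each returns a list of dicts, best first, with "confidence" (0 to 1); they miss things now and then, are a little off and sometimes report something else, mostly with a low value. They report only what shows in the picture. A call takes as long as a camera call. They do not tell look-alikes from the thing itself.
- manip.recognise(label, picture): "location" ([x, y, z] in mm, in the coordinates of the camera as it stood for that picture, good to about 4 mm: the middle of the surface that is visible of it).
- manip.masks_of(label, picture): "pixels" (384x512 bool, what is visible of it).
- manip.pinpoint(label, picture): "location" ([x, y, z] in mm, in the coordinates of the camera as it stood for that picture, good to about 4 mm: a listed point, or the origin of a listed thing).
The state is a dict: "time": time; "joint_pos": joint angles; "dq": joint speeds; "tau": joint torques, N m; "tool_pos": TCP position; "ee_rot": TCP orientation; "contact_force": force on the tool from outside, world axes, zero at the start; "moment": the same for the moment, N m; "opening": finger opening in mm; "gripper_force": force on a finger pad.
Only numpy, scipy, OpenCV 4.12 (cv2) and the standard library are available. Lean on these libraries where they do the work, as an engineer would, in place of code of your own. Each camera call takes 0.05 s, during which the arm holds its last target. There are 200 camera calls.

TASK

Clamp the lid of the jam pressure kettle with its four wing nuts, in crisscross order (from a nut always to the one diagonally opposite, then to the other diagonal) and in two rounds. In the first round turn each nut clockwise only until you feel it bite on the lid and snug it lightly; in the second round, again crisscross, give each nut a further sixth of a turn so that all four are firmly tight, without ever forcing one and crushing the seal. Do not lean on the lid, leave the bowl, cup, jar, rubber ring and small vent weight around the kettle where they are, and let go at the end.

Things in the scene. Friction and masses are not known exactly. Their poses are not given: they have to be found in the camera images.
- pot: round aluminium kettle, 164 mm diameter, fixed on the table, with four lugs on a 95 mm radius at 45, 135, 225 and 315 degrees of its frame. Origin: centre of its underside on the table, z up. Flat underside of the lid at 105 mm, top faces of the lid's lugs at 115 mm
- lid: aluminium lid, 174 mm diameter plus four lugs, 2 kg, lying on the kettle held by the lugs. Origin: centre of its underside. A black knob stands on its centre (38 mm wide, top at 50 mm above the origin, 40 mm above the lug faces), and a vent valve (20 mm wide, top at 46 mm) 45 mm from the centre towards -x of the lid's frame
- nut_a: steel wing nut on the kettle's lug at 45 deg, opposite nut_c. All four nuts: upright wing plate 44 mm long (x), 12 mm thick (y), 10 to 36 mm above the origin; round washer at the foot, 32 mm wide, 5 mm thick. Origin on the stud axis, up to 7 mm above the lid's lug (differs from nut to nut and tells nothing of the bite), z up
- nut_b: steel wing nut on the kettle's lug at 135 deg, opposite nut_d. All four nuts: tighten clockwise from above, sink 3 mm per rad. Loose they turn with 0.04 N m and bite after an unknown 6 to 55 degrees; start angles do not tell where. Pressing down on a nut presses the lid
- nut_c: steel wing nut on the kettle's lug at 225 deg, opposite nut_a. All four nuts: once biting, a spring washer adds 45 N of clamping per rad, and the torque felt (rise over running loose, held still) grows about 0.007 to 0.013 N m per N. The wing is springy on its core: it winds up 0.33 rad per N m and springs back when let go
- nut_d: steel wing nut on the kettle's lug at 315 deg, opposite nut_b. All four nuts: lightly snug = 10 to 28 N of clamping (0.12 to 0.25 N m over running loose, some 15 to 30 degrees past the bite); a sixth of a turn more makes it firmly tight = 48 to 80 N. A nut stays as left
- bowl: bystander: steel bowl, 130 mm wide, 55 mm high; origin under its centre
- cup: bystander: clear plastic cup, 80 mm wide, 85 mm high; origin under its centre
- spare_ring: bystander: black rubber ring, 48 mm wide, 6 mm high, lying close beside the kettle; origin under its centre
- weight: bystander: small steel vent weight, 30 mm wide, 22 mm high, standing close beside the kettle; origin under its centre
- jar: bystander: glass jar with steel cap, 70 mm wide, 75 mm high; origin under its centre
Not all that is in view belongs to the job. There is more than one size of the pot; the one meant has the size given above.

How it is judged (in metres and radians):
On the way:
1. first round done: all four nuts bite lightly on the lid (contact force between nut_a and lid between 5 and 34 N and contact force between nut_b and lid between 5 and 34 N and contact force between nut_c and lid between 5 and 34 N and contact force between nut_d and lid between 5 and 34 N), for 0.2 s.
At the end, for the whole second after the job is handed in: each of the four nuts clamps the lid with 45 to 90 N and the lid lies flat on the kettle (its underside at most 1.5 mm high, at most 6 mm off centre) (contact force between nut_a and lid between 45 and 90 N and contact force between nut_b and lid between 45 and 90 N and contact force between nut_c and lid between 45 and 90 N and contact force between nut_d and lid between 45 and 90 N and z of lid in the frame of pot below 0.1065 m and horizontal distance between lid and pot below 0.006 m); the robot touches nothing.
It fails at once if a nut is forced: it clamps the lid with more than 90 N, crushing the seal (contact force between any of nut_a, nut_b, nut_c, nut_d and lid above 90 N).
It fails at once if a nut is made tight (over 38 N) while another has not yet been snugged (under 2 N) ((contact force between nut_a and lid above 38 N and contact force between nut_b and lid below 2 N) or (contact force between nut_a and lid above 38 N and contact force between nut_c and lid below 2 N) or (contact force between nut_a and lid above 38 N and contact force between nut_d and lid below 2 N) or (contact force between nut_b and lid above 38 N and contact force between nut_a and lid below 2 N) or (contact force between nut_b and lid above 38 N and contact force between nut_c and lid below 2 N) or (contact force between nut_b and lid above 38 N and contact force between nut_d and lid below 2 N) or (contact force between nut_c and lid above 38 N and contact force between nut_a and lid below 2 N) or (contact force between nut_c and lid above 38 N and contact force between nut_b and lid below 2 N) or (contact force between nut_c and lid above 38 N and contact force between nut_d and lid below 2 N) or (contact force between nut_d and lid above 38 N and contact force between nut_a and lid below 2 N) or (contact force between nut_d and lid above 38 N and contact force between nut_b and lid below 2 N) or (contact force between nut_d and lid above 38 N and contact force between nut_c and lid below 2 N)).
It fails at once if two neighbouring nuts are snugged (first round) or tight (second round) before either of the other two: not crisscross ((contact force between each of nut_a, nut_b and lid above 5 N and contact force between each of nut_c, nut_d and lid below 1 N) or (contact force between each of nut_b, nut_c and lid above 5 N and contact force between each of nut_d, nut_a and lid below 1 N) or (contact force between each of nut_c, nut_d and lid above 5 N and contact force between each of nut_a, nut_b and lid below 1 N) or (contact force between each of nut_d, nut_a and lid above 5 N and contact force between each of nut_b, nut_c and lid below 1 N) or (contact force between each of nut_a, nut_b and lid above 38 N and contact force between each of nut_c, nut_d and lid below 38 N) or (contact force between each of nut_b, nut_c and lid above 38 N and contact force between each of nut_d, nut_a and lid below 38 N) or (contact force between each of nut_c, nut_d and lid above 38 N and contact force between each of nut_a, nut_b and lid below 38 N) or (contact force between each of nut_d, nut_a and lid above 38 N and contact force between each of nut_b, nut_c and lid below 38 N)).
It fails at once if the robot leans on the lid with more than 15 N (contact force between any of the fingers, the arm and lid above 15 N).
It fails at once if a bystander is moved by more than 30 mm (distance of any of bowl, cup, spare_ring, weight, jar from where it was at the start of the episode above 0.03 m).
It also fails if it takes over 72 s, if anything falls off the work surface, if the arm or the gripper's body presses on something with over 40 N, if the wrist force passes 120 N, or if a joint passes its speed limit or range.

## Working session

There is one attempt and no reset: what is moved stays moved. The work goes in short steps, Python scripts to look and compute and a tool call to move; the robot and the scene stay as the last step left them, time stands still between calls to the robot, and variables do not carry over. Pictures are saved under pics/ and viewed, at most 10 in all, crops included, and the job is handed in when it is done.

Besides the shell and the picture viewer there is one more tool, called after ">>>" in YAML: its name, and indented under it one key for each argument. move_arm: Moves the arm, as the interface text tells. Its arguments: {"type":"object","properties":{"motion":{"type":"array"},"fingers":{"type":"number"},"force":{"type":"number"}},"required":["motion"]}

```bash
mkdir -p pics
cat > h.py <<'E'
import numpy as np, cv2
from rig import manip
def w(f,p): return np.array(f["rotation"])@np.array(p)+np.array(f["position"])
def save(f,n): cv2.imwrite(f"pics/{n}.png",cv2.cvtColor(f["image"],cv2.COLOR_RGB2BGR))
def cloud(f):
    z=f["z_map"];v,u=np.indices(z.shape);K=np.array(f["mtx"])
    P=np.stack([(u-K[0,2])/K[0,0]*z,(v-K[1,2])/K[1,1]*z,z],-1)
    return P@np.array(f["rotation"]).T+np.array(f["position"])
E
python3 - <<'E'
from h import *
o=manip.get_obs();print({k:np.round(v,2) for k,v in o.items()})
f=manip.grab_frame("top");save(f,"top1");np.save("top1.npy",cloud(f))
g=manip.grab_frame("scene");save(g,"scene1")
print(f["position"],f["rotation"])
for n in["pot","lid","nut_a","bowl","cup","spare_ring","weight","jar"]:
  for d in manip.pinpoint(n,f): 
    p=np.array(d["location"]);q=np.array(f["mtx"])@p
    print(n,round(d["confidence"],2),w(f,p).round(),(q/q[2])[:2].round())
E
```

```text
{'time': np.float64(0.0), 'joint_pos': array([73.38, 23.6 , -0.73, 91.51,  0.32, 64.99, -4.71]), 'dq': array([-0.07, -0.  ,  0.  ,  0.11,  0.04, -0.06,  0.1 ]), 'tau': array([-0.000e+00, -6.006e+01,  6.800e-01, -2.994e+01,  1.000e-02,
        1.000e-02, -0.000e+00]), 'tool_pos': array([ 137.35, -609.21,  230.45]), 'ee_rot': array([-1.7991e+02,  1.0000e-02,  1.2710e+01]), 'contact_force': array([ 0.13, -0.78,  0.16]), 'moment': array([-0.07,  0.  ,  0.01]), 'gripper_force': np.float64(0.0), 'opening': np.float64(85.47)}Traceback (most recent call last):
  File "<stdin>", line 3, in <module>
  File "h.py", line 8, in cloud
    return P@np.array(f["rotation"]).T+np.array(f["position"])
           ~~~~~~~~~~~~~~~~~~~~~~~~~~~^~~~~~~~~~~~~~~~~~~~~~~~
ValueError: operands could not be broadcast together with shapes (384,512) (3,)
```

```bash
cat > h.py <<'E'
import numpy as np, cv2
from scipy.spatial.transform import Rotation as Ro
from rig import manip
def R(f): return Ro.from_euler("xyz",f["rotation"],degrees=True).as_matrix()
def w(f,p): return R(f)@np.array(p)+np.array(f["position"])
def save(f,n): cv2.imwrite(f"pics/{n}.png",cv2.cvtColor(f["image"],cv2.COLOR_RGB2BGR))
def cloud(f):
    z=f["z_map"];v,u=np.indices(z.shape);K=np.array(f["mtx"])
    P=np.stack([(u-K[0,2])/K[0,0]*z,(v-K[1,2])/K[1,1]*z,z],-1)
    return P@R(f).T+np.array(f["position"])
E
python3 - <<'E'
from h import *
f=manip.grab_frame("top");save(f,"top1");np.save("top1.npy",cloud(f))
g=manip.grab_frame("scene");save(g,"scene1")
print(f["position"],f["rotation"])
for n in["pot","lid","nut_a","bowl","cup","spare_ring","weight","jar"]:
  for d in manip.pinpoint(n,f): 
    p=np.array(d["location"]);q=np.array(f["mtx"])@p
    print(n,round(d["confidence"],2),w(f,p).round(),(q/q[2])[:2].round())
E
```

```text
[ 392.5344661    49.6428042  1403.60520685] [-175.3408293     0.48711789  -90.3166839 ]
pot 0.96 [ 604. -311.   -2.] [373. 164.]
pot 0.61 [285. 221.  -2.] [207. 265.]
lid 0.95 [554.  -8. 103.] [280. 176.]
nut_a 0.67 [575.  91. 117.] [247. 168.]
nut_a 0.59 [260. 155.  91.] [226. 275.]
nut_a 0.58 [314. 291.  87.] [180. 257.]
nut_a 0.54 [ 633. -246.   88.] [358. 150.]
nut_a 0.52 [ 535. -277.   88.] [370. 182.]
nut_a 0.52 [ 574. -378.   91.] [403. 169.]
nut_a 0.5 [356. 195.  90.] [212. 243.]
nut_a 0.48 [647. -22. 114.] [285. 144.]
nut_a 0.47 [463.  15. 119.] [273. 206.]
nut_a 0.44 [544. -94. 116.] [309. 178.]
nut_a 0.44 [ 668. -340.   89.] [389. 138.]
nut_a 0.44 [221. 247.  87.] [195. 289.]
bowl 0.83 [576. 402.  -1.] [152. 174.]
cup 0.65 [ 419. -350.   -4.] [386. 221.]
spare_ring 0.39 [464. 101.  -3.] [245. 208.]
weight 0.65 [ 653. -112.   -2.] [310. 149.]
jar 0.67 [352. 426.   2.] [143. 244.]
```

View pics/top1.png

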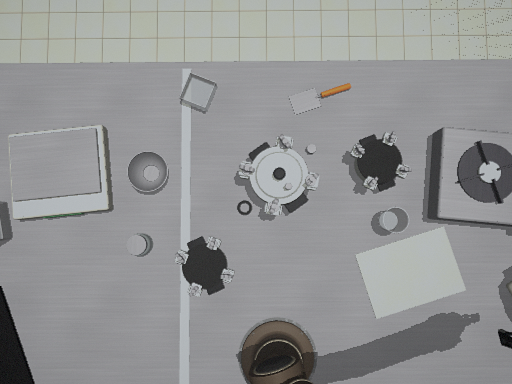

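View pics/scene1.png

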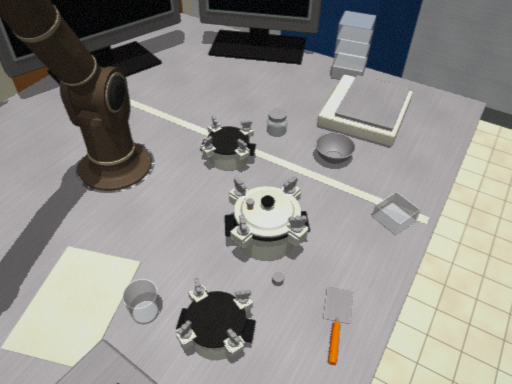

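>>> move_arm:
  motion:
    - [[40,-36,-40],0]
    - [[70,-64,-60],0]
    - [[100,-92,-80],0]
    - [[130,-119,-90],0]
    - [[160,-147,-100],0]
    - [[190,-174,-100],0]
    - [[220,-202,-100],0]
    - [[250,-229,-100],0]
    - [[280,-257,-100],0]
    - [[310,-284,-100],0]
    - [[340,-312,-100],0]
    - [[370,-339,-100],0]
  fingers: 0.6

```text
time: 1.55
tool_pos: [410.2, -216.1, 331.8]
ee_rot: [179.9, -0.0, 12.7]
contact_force: [0.0, -0.7, -0.1]
opening: 51.1
gripper_force: 0.0
```

>>> move_arm:
  motion:
    - [[30,-28,0],0]
    - [[60,-56,0],0]
    - [[90,-83,0],0]
    - [[120,-111,0],0]
    - [[150,-139,0],0]
    - [[168,-156,0],0]
    - [[168,-156,0],0]
    - [[168,-156,0],0]

```text
time: 2.22
tool_pos: [539.5, -27.2, 330.9]
ee_rot: [-180.0, 0.0, 12.9]
contact_force: [-1.3, 0.2, -0.0]
opening: 51.3
gripper_force: 0.0
```

```bash
cat > look.py <<'E'
from h import *
import sys
o=manip.get_obs();print({k:np.round(o[k],2).tolist() for k in ["time","tool_pos","ee_rot","joint_pos","moment","contact_force"]})
f=manip.grab_frame("wrist");save(f,sys.argv[1]);C=cloud(f);np.save(sys.argv[1]+".npy",C)
print(f["position"],f["rotation"])
for n in["lid","nut_a"]:
  for d in manip.pinpoint(n,f):
    p=np.array(d["location"]);q=np.array(f["mtx"])@p
    print(n,round(d["confidence"],2),w(f,p).round(1),(q/q[2])[:2].round())
for d in manip.masks_of("nut_a",f):
    P=C[d["pixels"]]; zt=np.percentile(P[:,2],97); 
    T=P[(P[:,2]>zt-4)&(P[:,2]<zt+3)];c,s,a=cv2.minAreaRect(T[:,:2].astype(np.float32))
    print("mask",round(d["confidence"],2),"top",round(zt,1),len(T),np.round(c,1),np.round(s,1),round(a,1), T.mean(0).round(1), "P mean",P.mean(0).round(1))
E
python3 look.py w1
```

```text
{'time': 2.22, 'tool_pos': [539.47, -27.23, 330.94], 'ee_rot': [-179.96, 0.02, 12.9], 'joint_pos': [22.69, 13.76, -30.4, 93.38, 7.12, 74.83, -85.96], 'moment': [-0.09, 0.04, 0.01], 'contact_force': [-1.31, 0.21, -0.0]}
[617.73224807  -9.39594754 473.26003805] [ 1.61563043e+02 -4.31536115e-02 -7.70938517e+01]
lid 0.65 [556.6  -5.2 102.6] [240. 146.]
nut_a 0.95 [ 538.2 -283.5   90.7] [419. 198.]
nut_a 0.95 [314.9 283.9  86.8] [ 36. 250.]
nut_a 0.94 [652.8 -24.8 124.4] [273.  74.]
nut_a 0.89 [459.   11.8 116.5] [214. 212.]
nut_a 0.82 [218.9 250.5  90.7] [ 56. 302.]
nut_a 0.8 [ 630.6 -252.    90.4] [425. 132.]
nut_a 0.73 [ 539.4 -100.4  119.2] [306. 176.]
nut_a 0.64 [575.8  91.1 117.1] [169. 116.]
nut_a 0.6 [ 567.3 -383.    94.3] [491. 195.]
nut_a 0.57 [357.1 191.   90.3] [ 94. 240.]
nut_a 0.55 [ 670.1 -345.8   89.1] [500. 119.]
mask 0.89 top 118.6 61 [ 658.6 -337.4] [15.4  9.1] 15.6 [ 657.3 -338.4  117. ] P mean [ 665.  -337.9  103.9]
mask 0.89 top 115.8 139 [315.  285.3] [32.7 13.4] 46.8 [315.6 284.8 114.3] P mean [316.7 283.7 104.4]
mask 0.8 top 154.5 306 [540.4 -98.3] [13.5 42.3] 35.7 [540.6 -98.4 153. ] P mean [543.2 -96.3 142.5]
mask 0.74 top 118.6 97 [221.1 244.3] [10.5 33.1] 52.0 [222.1 243.4 117.3] P mean [214.1 249.7  96.1]
mask 0.72 top 118.2 139 [ 572.1 -378.4] [30.8 10.6] 80.3 [ 572.  -377.5  116.7] P mean [ 571.9 -378.2  102.9]
mask 0.71 top 152.5 357 [572.8  87.5] [41.7 14.3] 71.9 [572.8  87.3 150.9] P mean [575.3  85.  142.1]
mask 0.71 top 119.7 153 [ 535.4 -283.7] [11.3 33.2] 48.8 [ 535.8 -283.   118.1] P mean [ 537.4 -279.9  108.3]
mask 0.69 top 156.5 428 [649.5 -21.7] [42.9 14.5] 31.9 [649.9 -21.4 154.8] P mean [649.4 -20.6 144. ]
mask 0.65 top 154.9 271 [463.4  10.9] [13.9 43. ] 62.6 [464.1  10.7 153.6] P mean [466.7  11.7 142.2]
mask 0.53 top 118.1 109 [358.4 189.6] [ 9.8 29.9] 70.8 [358.4 189.7 116.6] P mean [359.6 187.6 106.2]
```

View pics/w1.png

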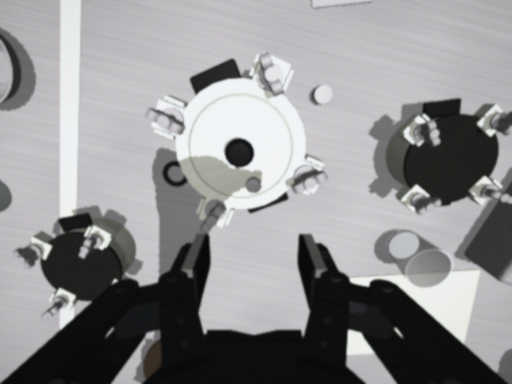

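>>> move_arm:
  motion:
    - [[30,11,35],-6]
    - [[60,22,70],-12]
    - [[91,34,105],-19.1]
    - [[91,34,140],-19.1]
    - [[91,34,150],-19.1]
    - [[91,34,150],-19.1]
    - [[91,34,150],-19.1]
  fingers: 0.4
  force: 30

```text
time: 3.0
tool_pos: [634.7, -43.1, 180.8]
ee_rot: [-179.9, 0.1, 31.7]
contact_force: [0.1, -0.1, 0.7]
opening: 34.4
gripper_force: 0.0
```

```bash
cat > d.py <<'E'
from h import *
import sys
# usage: d.py x y z yaw -> shift & turn from measured pose
o=manip.get_obs();print({k:np.round(o[k],3).tolist() for k in ["time","tool_pos","ee_rot","joint_pos","moment","contact_force","opening","gripper_force"]})
if len(sys.argv)>1:
  t=np.array(sys.argv[1:5],float);T=Ro.from_euler("xyz",o["ee_rot"],degrees=True)
  print("shift",T.inv().apply(t[:3]-o["tool_pos"]).round(1),"turn",round(o["ee_rot"][2]-t[3],1))
E
python3 d.py 649.5 -21.7 131 31.9; python3 look.py w2
```

```text
{'time': 3.0, 'tool_pos': [634.656, -43.102, 180.804], 'ee_rot': [-179.939, 0.104, 31.719], 'joint_pos': [20.612, 30.52, -30.419, 91.392, 16.79, 62.812, -72.38], 'moment': [0.021, -0.015, -0.039], 'contact_force': [0.092, -0.079, 0.742], 'opening': 34.417, 'gripper_force': 0.0}
shift [ 24.  -10.3  49.8] turn -0.2
{'time': 3.0, 'tool_pos': [634.66, -43.1, 180.8], 'ee_rot': [-179.94, 0.1, 31.72], 'joint_pos': [20.61, 30.52, -30.42, 91.39, 16.79, 62.81, -72.38], 'moment': [0.02, -0.01, -0.04], 'contact_force': [0.09, -0.08, 0.74]}
[ 7.03071548e+02 -5.89457260e-01  3.23027442e+02] [ 1.61456240e+02 -2.43189711e-02 -5.82774010e+01]
lid 0.63 [554.6  -2.2  98.5] [172. 243.]
nut_a 0.91 [650.7 -25.2 127.5] [245. 181.]
nut_a 0.9 [ 539.6 -100.3  119.5] [252. 315.]
nut_a 0.59 [571.6  90.5 115.8] [ 71. 184.]
nut_a 0.56 [ 628.9 -254.7   87. ] [420. 296.]
mask 0.97 top 116.6 327 [ 632.3 -246.1] [32.1 11.8] 42.7 [ 632.7 -245.2  115.3] P mean [ 632.1 -243.1  105.1]
mask 0.79 top 152.2 1129 [572.4  88. ] [43.3 15.7] 76.0 [573.4  87.8 150.7] P mean [576.6  86.7 139.6]
mask 0.79 top 106.3 25 [ 657.3 -336. ] [6.1 4.2] 30.0 [ 657.5 -336.1  104.8] P mean [ 664.4 -336.    95. ]
mask 0.72 top 146.0 149 [548.3 -98.5] [ 3.6 32.4] 37.6 [ 549.  -100.   144.5] P mean [546.3 -95.1 130.9]
mask 0.58 top 156.2 1057 [649.8 -21.4] [42.8 14.7] 32.5 [650.7 -20.8 154.7] P mean [652.3 -21.3 146.3]
```

>>> move_arm:
  motion:
    - [[24.3,-10.2,0],-0.6]
    - [[24.3,-10.2,20],-0.6]
    - [[24.3,-10.2,40],-0.6]
    - [[24.3,-10.2,49.8],-0.6]
    - [[24.3,-10.2,49.8],-0.6]
    - [[24.3,-10.2,49.8],-0.6]
  fingers: 0.4

```text
time: 3.7
tool_pos: [650.8, -20.8, 132.4]
ee_rot: [180.0, -0.0, 32.4]
contact_force: [-0.4, 0.2, 1.2]
opening: 34.4
gripper_force: 0.0
```

```bash
python3 d.py 649.8 -21.4 131 32.3;python3 look.py w3
```

```text
{'time': 3.7, 'tool_pos': [650.806, -20.81, 132.366], 'ee_rot': [179.969, -0.016, 32.384], 'joint_pos': [17.59, 34.564, -29.503, 91.849, 19.124, 58.64, -75.231], 'moment': [0.055, 0.078, -0.011], 'contact_force': [-0.434, 0.199, 1.21], 'opening': 34.414, 'gripper_force': 0.0}
shift [-1.2 -0.   1.4] turn 0.1
{'time': 3.7, 'tool_pos': [650.81, -20.81, 132.37], 'ee_rot': [179.97, -0.02, 32.38], 'joint_pos': [17.59, 34.56, -29.5, 91.85, 19.12, 58.64, -75.23], 'moment': [0.06, 0.08, -0.01], 'contact_force': [-0.43, 0.2, 1.21]}
[718.33667788  22.55817232 274.74530214] [ 1.61573176e+02 -1.16069020e-01 -5.76084654e+01]
lid 0.42 [ 653.4 -112.6   -2.1] [324. 220.]
nut_a 0.8 [650.1 -26.5 121.3] [261. 240.]
nut_a 0.74 [574.5  91.4 114.7] [ 48. 236.]
nut_a 0.49 [ 631.4 -251.4   91.3] [458. 358.]
mask 0.91 top 156.0 1605 [650.1 -21.2] [44.  14.6] 33.3 [651.6 -20.  154.7] P mean [653.5 -19.4 143.6]
mask 0.7 top 151.9 1060 [570.8  82.6] [31.4 16.5] 71.8 [572.2  80.  150.5] P mean [577.2  83.9 137.2]
mask 0.66 top 110.8 8 [ 646.7 -238.8] [0.9 3.3] 1.4 [ 646.8 -238.8  109.7] P mean [ 643.6 -243.3   96. ]
```

View pics/w3.png

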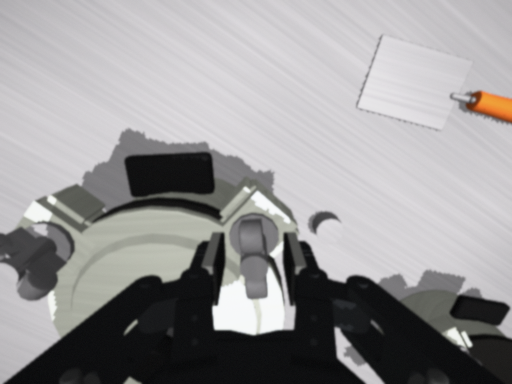

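>>> move_arm:
  motion:
    - [[-1,0,1.4],0]
    - [[-1,0,1.4],0]
    - [[-1,0,1.4],0]
    - [[-1,0,1.4],0]
    - [[-1,0,1.4],0]
    - [[-1,0,1.4],0]
  fingers: 0
  force: 60

```text
time: 4.4
tool_pos: [649.9, -21.4, 130.4]
ee_rot: [180.0, 0.0, 32.4]
contact_force: [-0.9, -2.6, 4.8]
opening: 11.1
gripper_force: 62.3
```

```bash
python3 d.py
```

```text
{'time': 4.4, 'tool_pos': [649.888, -21.362, 130.426], 'ee_rot': [179.968, 0.006, 32.395], 'joint_pos': [17.635, 34.612, -29.477, 92.064, 19.192, 58.41, -75.25], 'moment': [-0.422, 0.351, -0.009], 'contact_force': [-0.91, -2.632, 4.79], 'opening': 11.117, 'gripper_force': 62.337}
```

>>> move_arm:
  motion:
    - [[0,0,0.3],6]
    - [[0,0,0.6],12]
    - [[0,0,0.6],12]
    - [[0,0,0.6],12]

```text
time: 4.73
tool_pos: [649.9, -21.3, 129.7]
ee_rot: [180.0, 0.0, 20.6]
contact_force: [-1.7, -1.5, 5.0]
opening: 11.0
gripper_force: 62.5
```

```bash
python3 d.py
```

```text
{'time': 4.733, 'tool_pos': [649.9, -21.28, 129.742], 'ee_rot': [179.953, 0.004, 20.58], 'joint_pos': [15.794, 34.081, -26.669, 92.233, 17.343, 57.816, -85.656], 'moment': [-0.523, 0.41, -0.065], 'contact_force': [-1.723, -1.479, 4.99], 'opening': 10.996, 'gripper_force': 62.508}
```

>>> move_arm:
  motion:
    - [[0,0,0.3],6]
    - [[0,0,0.6],12]
    - [[0,0,0.6],12]
    - [[0,0,0.6],12]

```text
time: 5.07
tool_pos: [649.9, -21.2, 129.1]
ee_rot: [180.0, -0.0, 8.7]
contact_force: [-2.2, -2.6, 4.8]
opening: 11.0
gripper_force: 62.6
```

```bash
python3 d.py
```

```text
{'time': 5.067, 'tool_pos': [649.863, -21.239, 129.075], 'ee_rot': [179.965, -0.001, 8.667], 'joint_pos': [13.957, 33.611, -23.88, 92.403, 15.49, 57.275, -96.134], 'moment': [-0.486, 0.383, 0.013], 'contact_force': [-2.221, -2.559, 4.782], 'opening': 11.012, 'gripper_force': 62.616}
```

```bash
cat > m.py <<'E'
from h import *
L=[]
for i in range(4):
  o=manip.get_obs();L.append([o["moment"][2],*o["contact_force"]])
  if i<3: manip.grab_frame("wrist")
L=np.array(L);print(round(float(o["time"]),2),"yaw",round(o["ee_rot"][2],2),"z",round(o["tool_pos"][2],1),"Mz",L[:,0].round(3),"mean",L[:,0].mean().round(3),"F",L[:,1:].mean(0).round(1),"j7",round(o["joint_pos"][6],1))
E
python3 m.py
```

```text
5.22 yaw 8.71 z 129.1 Mz [ 0.013 -0.049  0.051 -0.06 ] mean -0.011 F [-2.2 -2.7  5.5] j7 -96.1
```

>>> move_arm:
  motion:
    - [[0,0,0.3],5]
    - [[0,0,0.5],10]
    - [[0,0,0.5],10]
    - [[0,0,0.5],10]

```text
time: 5.55
tool_pos: [649.9, -21.2, 128.5]
ee_rot: [180.0, -0.0, -1.3]
contact_force: [-1.5, -1.6, 5.3]
opening: 10.6
gripper_force: 62.6
```

```bash
python3 m.py
```

```text
5.7 yaw -1.29 z 128.5 Mz [ 0.015 -0.014  0.02   0.002] mean 0.006 F [-2.1 -1.9  5.4] j7 -104.9
```

>>> move_arm:
  motion:
    - [[0,0,0.3],5]
    - [[0,0,0.5],10]
    - [[0,0,0.5],10]
    - [[0,0,0.5],10]

```text
time: 6.03
tool_pos: [649.9, -21.1, 128.2]
ee_rot: [180.0, -0.0, -11.3]
contact_force: [-1.9, -2.0, 5.6]
opening: 10.9
gripper_force: 62.7
```

```bash
python3 m.py
```

```text
6.18 yaw -11.28 z 128.1 Mz [ 0.048  0.057 -0.005  0.041] mean 0.035 F [-1.5 -1.7  6.4] j7 -113.7
```

>>> move_arm:
  motion:
    - [[0,0,0.3],5]
    - [[0,0,0.5],10]
    - [[0,0,0.5],10]
    - [[0,0,0.5],10]

```text
time: 6.52
tool_pos: [649.9, -21.1, 127.8]
ee_rot: [180.0, -0.0, -21.3]
contact_force: [-2.2, -2.3, 7.1]
opening: 10.9
gripper_force: 62.9
```

```bash
python3 m.py
```

```text
6.67 yaw -21.27 z 127.8 Mz [0.098 0.128 0.121 0.136] mean 0.121 F [-2.6 -2.2  7.1] j7 -122.5
```

>>> move_arm:
  motion:
    - [[0,0,0.3],5]
    - [[0,0,0.4],9]
    - [[0,0,0.4],9]
    - [[0,0,0.4],9]

```text
time: 7.0
tool_pos: [650.0, -21.0, 127.6]
ee_rot: [180.0, -0.0, -30.3]
contact_force: [-3.0, -2.6, 8.1]
opening: 10.8
gripper_force: 63.1
```

```bash
python3 m.py
```

```text
7.15 yaw -30.26 z 127.6 Mz [0.12  0.193 0.17  0.186] mean 0.167 F [-3.1 -1.8  7.8] j7 -130.4
```

>>> move_arm:
  motion:
    - [[0,0,0],0]
    - [[0,0,0],0]
    - [[0,0,-20],0]
    - [[0,0,-50],0]
    - [[0,0,-60],0]
    - [[0,0,-60],0]
  fingers: 0.4

```text
time: 7.65
tool_pos: [651.6, -20.5, 189.8]
ee_rot: [-179.8, -0.2, -30.5]
contact_force: [0.3, 0.3, -0.4]
opening: 34.0
gripper_force: 0.0
```

```bash
python3 d.py 463.4 10.9 190 152.6
```

```text
{'time': 7.65, 'tool_pos': [651.635, -20.467, 189.849], 'ee_rot': [-179.823, -0.243, -30.461], 'joint_pos': [8.09, 28.92, -15.206, 89.596, 8.236, 62.282, -129.566], 'moment': [-0.011, 0.018, -0.021], 'contact_force': [0.289, 0.266, -0.401], 'opening': 34.037, 'gripper_force': 0.0}
shift [-178.2   68.4   -1.1] turn -183.1
```

>>> move_arm:
  motion:
    - [[-18,7,0],-7]
    - [[-36,14,0],-14]
    - [[-54,21,0],-21]
    - [[-72,28,0],-28]
    - [[-90,35,0],-35]
    - [[-108,41,0],-42]
    - [[-126,48,0],-49]
    - [[-144,55,0],-56]
    - [[-162,62,0],-63]
    - [[-178,68,0],-70]
    - [[-178,68,0],-77]
    - [[-178,68,0],-84]

```text
time: 8.65
tool_pos: [460.5, 11.2, 186.0]
ee_rot: [-180.0, 0.1, 53.9]
contact_force: [0.4, -0.1, 0.8]
opening: 34.1
gripper_force: 0.0
```

>>> move_arm:
  motion:
    - [[0,0,0],-7]
    - [[0,0,0],-14]
    - [[0,0,0],-21]
    - [[0,0,0],-28]
    - [[0,0,0],-35]
    - [[0,0,0],-42]
    - [[0,0,0],-49]
    - [[0,0,0],-56]
    - [[0,0,0],-63]
    - [[0,0,0],-70]
    - [[0,0,0],-77]
    - [[0,0,0],-84]

```text
time: 9.65
tool_pos: [461.4, 11.2, 185.9]
ee_rot: [-180.0, -0.1, 137.9]
contact_force: [-0.6, -1.2, 0.1]
opening: 34.1
gripper_force: 0.0
```

```bash
python3 d.py 463.4 10.9 130 152.6; python3 look.py w4
```

```text
{'time': 9.65, 'tool_pos': [461.387, 11.226, 185.934], 'ee_rot': [-179.99, -0.078, 137.87], 'joint_pos': [36.263, 17.436, -51.343, 113.893, 16.291, 56.156, 24.853], 'moment': [0.04, 0.036, 0.009], 'contact_force': [-0.614, -1.212, 0.149], 'opening': 34.087, 'gripper_force': 0.0}
shift [-1.8  1.1 55.9] turn -14.7
{'time': 9.65, 'tool_pos': [461.39, 11.23, 185.93], 'ee_rot': [-179.99, -0.08, 137.87], 'joint_pos': [36.26, 17.44, -51.34, 113.89, 16.29, 56.16, 24.85], 'moment': [0.04, 0.04, 0.01], 'contact_force': [-0.61, -1.21, 0.15]}
[400.2234703   65.43784401 328.38652273] [1.61565939e+02 4.10257707e-02 4.78762944e+01]
nut_a 0.92 [573.7  88.5 116.4] [406. 237.]
nut_a 0.91 [459.6  16.3 119.5] [258. 199.]
nut_a 0.66 [649.8 -27.4 119.9] [350. 356.]
nut_a 0.64 [538.7 -99.4 119.1] [224. 329.]
mask 0.93 top 152.9 255 [638.9 -16.6] [12.4 25.2] 69.8 [637.4 -15.5 151.4] P mean [636.7 -19.9 137.4]
mask 0.76 top 155.3 909 [461.5  11.6] [14.7 43.2] 68.6 [460.4  12.2 153.9] P mean [460.6  14.2 142.9]
mask 0.74 top 152.2 889 [571.   88.3] [43.6 16.7] 74.0 [570.3  88.2 150.9] P mean [566.5  88.8 139.6]
mask 0.53 top 134.6 53 [527.8 -85.7] [11.7  2.2] 34.7 [527.7 -85.9 133. ] P mean [531.4 -88.3 123.9]
```

>>> move_arm:
  motion:
    - [[-0.5,0.7,10],-7]
    - [[-0.5,0.7,20],-14]
    - [[-0.5,0.7,30],-19]
    - [[-0.5,0.7,48],-19]
    - [[-0.5,0.7,55.9],-19]
    - [[-0.5,0.7,55.9],-19]
    - [[-0.5,0.7,55.9],-19]

```text
time: 10.43
tool_pos: [462.6, 11.5, 131.0]
ee_rot: [-180.0, -0.1, 156.3]
contact_force: [-0.0, 0.7, -0.4]
opening: 34.2
gripper_force: 0.0
```

```bash
python3 d.py 462.2 11.4 130 157;python3 look.py w5
```

```text
{'time': 10.433, 'tool_pos': [462.626, 11.478, 130.979], 'ee_rot': [-179.996, -0.053, 156.335], 'joint_pos': [35.486, 23.348, -52.281, 117.036, 23.844, 50.741, 36.291], 'moment': [0.038, -0.019, -0.018], 'contact_force': [-0.007, 0.747, -0.441], 'opening': 34.196, 'gripper_force': 0.0}
shift [ 0.4 -0.2  1. ] turn -0.7
{'time': 10.43, 'tool_pos': [462.63, 11.48, 130.98], 'ee_rot': [-180.0, -0.05, 156.33], 'joint_pos': [35.49, 23.35, -52.28, 117.04, 23.84, 50.74, 36.29], 'moment': [0.04, -0.02, -0.02], 'contact_force': [-0.01, 0.75, -0.44]}
[387.23410001  43.83191021 273.39354396] [1.61556799e+02 6.07535518e-02 6.63379352e+01]
lid 0.82 [558.1  -1.4 102.6] [288. 330.]
lid 0.48 [464.9  98.9   0.5] [334. 152.]
nut_a 0.91 [574.8  90.7 114.1] [414. 319.]
nut_a 0.74 [541.7 -98.8 119. ] [165. 371.]
nut_a 0.59 [459.8  13.5 119.8] [256. 232.]
nut_a 0.21 [462.8 100.8  -1.1] [335. 149.]
mask 0.94 top 155.3 1590 [461.3  11.8] [14.  43.8] 66.1 [459.5  12.3 153.9] P mean [457.4  13.1 143.3]
mask 0.84 top 129.0 17 [528.1 -95.5] [ 1.9 15.7] 31.1 [526.5 -93.1 128.6] P mean [527.  -98.4 122.6]
mask 0.75 top 150.7 106 [570.9 106.8] [8.4 4.8] 39.7 [571.1 106.3 149.3] P mean [567.5 101.1 131.9]
```

>>> move_arm:
  motion:
    - [[0,0,0],0]
    - [[0,0,0],0]
    - [[0,0,0],0]
    - [[0,0,0],0]
    - [[0,0,0],0]
    - [[0,0,0],0]
  fingers: 0

```text
time: 11.13
tool_pos: [463.2, 11.4, 131.6]
ee_rot: [180.0, 0.0, 156.4]
contact_force: [-1.0, 0.4, 6.5]
opening: 10.7
gripper_force: 62.1
```

```bash
python3 d.py; python3 m.py
```

```text
{'time': 11.133, 'tool_pos': [463.228, 11.415, 131.573], 'ee_rot': [179.982, 0.049, 156.41], 'joint_pos': [35.533, 23.302, -52.337, 117.005, 23.88, 50.73, 36.35], 'moment': [0.198, 0.243, 0.008], 'contact_force': [-1.001, 0.352, 6.499], 'opening': 10.715, 'gripper_force': 62.123}
11.28 yaw 156.41 z 131.6 Mz [ 0.008 -0.015 -0.009 -0.031] mean -0.012 F [-1.5  0.5  6.3] j7 36.3
```

>>> move_arm:
  motion:
    - [[0,0,0.3],6]
    - [[0,0,0.6],12]
    - [[0,0,0.6],12]
    - [[0,0,0.6],12]

```text
time: 11.62
tool_pos: [463.2, 11.4, 131.1]
ee_rot: [180.0, 0.1, 144.4]
contact_force: [-1.0, -0.3, 7.2]
opening: 10.5
gripper_force: 62.4
```

```bash
python3 m.py
```

```text
11.77 yaw 144.42 z 131.0 Mz [-0.008 -0.    -0.003  0.038] mean 0.007 F [-1.2 -0.   7.2] j7 25.9
```

>>> move_arm:
  motion:
    - [[0,0,0.3],5]
    - [[0,0,0.5],10]
    - [[0,0,0.5],10]
    - [[0,0,0.5],10]

```text
time: 12.1
tool_pos: [463.2, 11.3, 130.7]
ee_rot: [180.0, 0.1, 134.4]
contact_force: [-1.5, -0.2, 9.4]
opening: 10.4
gripper_force: 62.7
```

```bash
python3 m.py
```

```text
12.25 yaw 134.42 z 130.7 Mz [0.122 0.095 0.03  0.084] mean 0.083 F [-2.   0.   9.6] j7 17.1
```

>>> move_arm:
  motion:
    - [[0,0,0.3],5]
    - [[0,0,0.5],10]
    - [[0,0,0.5],10]
    - [[0,0,0.5],10]

```text
time: 12.58
tool_pos: [463.2, 11.3, 130.4]
ee_rot: [180.0, 0.1, 124.4]
contact_force: [-3.2, -0.0, 11.2]
opening: 10.9
gripper_force: 63.1
```

```bash
python3 m.py
```

```text
12.73 yaw 124.43 z 130.4 Mz [0.17  0.147 0.12  0.145] mean 0.146 F [-2.8 -0.2 11.6] j7 8.3
```

>>> move_arm:
  motion:
    - [[0,0,0],4]
    - [[0,0,-0.2],4]
    - [[0,0,-0.2],4]

```text
time: 12.98
tool_pos: [463.1, 11.4, 130.3]
ee_rot: [180.0, 0.1, 120.4]
contact_force: [-2.0, 0.6, 9.0]
opening: 10.7
gripper_force: 62.6
```

```bash
python3 m.py
```

```text
13.13 yaw 120.44 z 130.3 Mz [0.211 0.17  0.241 0.204] mean 0.206 F [-2.1  0.5  8.4] j7 4.8
```

>>> move_arm:
  motion:
    - [[0,0,0],0]
    - [[0,0,0],0]
    - [[0,0,-20],0]
    - [[0,0,-50],0]
    - [[0,0,-60],0]
    - [[0,0,-60],0]
  fingers: 0.4

```text
time: 13.63
tool_pos: [464.3, 11.3, 191.9]
ee_rot: [179.8, 0.2, 120.4]
contact_force: [-0.5, -0.5, 0.6]
opening: 34.2
gripper_force: 0.0
```

```bash
python3 d.py 540 -98.3 185 126; python3 look.py w6
```

```text
{'time': 13.633, 'tool_pos': [464.346, 11.282, 191.864], 'ee_rot': [179.807, 0.153, 120.384], 'joint_pos': [32.472, 15.742, -46.43, 113.549, 13.821, 56.007, 9.736], 'moment': [0.01, -0.074, 0.025], 'contact_force': [-0.497, -0.46, 0.587], 'opening': 34.24, 'gripper_force': 0.0}
shift [-132.8    9.8    7.3] turn -5.6
{'time': 13.63, 'tool_pos': [464.35, 11.28, 191.86], 'ee_rot': [179.81, 0.15, 120.38], 'joint_pos': [32.47, 15.74, -46.43, 113.55, 13.82, 56.01, 9.74], 'moment': [0.01, -0.07, 0.03], 'contact_force': [-0.5, -0.46, 0.59]}
[421.58036148  81.2708693  333.99831989] [161.32926461  -0.1867349   30.38762883]
lid 0.82 [557.3  -4.2 101.7] [328. 252.]
nut_a 0.93 [ 540.1 -100.2  118.2] [263. 325.]
nut_a 0.66 [459.7  14.  119. ] [251. 196.]
nut_a 0.59 [572.6  90.6 116.3] [412. 185.]
nut_a 0.43 [650.  -24.9 121.7] [397. 320.]
mask 0.73 top 265.0 21 [461.8  22.2] [6.2 1.4] 30.9 [462.   22.1 265.3] P mean [529.5 -85.1 132.6]
mask 0.63 top 154.1 818 [461.2  11.8] [14.  43.7] 30.8 [460.7  12.9 152.6] P mean [460.4  14.4 142.3]
mask 0.63 top 120.3 31 [647.7  -6.7] [ 3.  11.5] 83.3 [648.1  -6.8 119. ] P mean [647.7  -6.7 118.3]
```

>>> move_arm:
  motion:
    - [[-30,2,0],-5.6]
    - [[-60,4,0],-5.6]
    - [[-90,6,0],-5.6]
    - [[-120,9,0],-5.6]
    - [[-132.8,9.8,5],-5.6]
    - [[-132.8,9.8,7],-5.6]
    - [[-132.8,9.8,7],-5.6]

```text
time: 14.42
tool_pos: [537.4, -98.2, 180.7]
ee_rot: [-179.9, -0.2, 126.0]
contact_force: [-0.3, 0.8, -0.0]
opening: 34.3
gripper_force: 0.0
```

```bash
python3 d.py 540 -98.3 130 126; python3 look.py w7
```

```text
{'time': 14.417, 'tool_pos': [537.428, -98.158, 180.695], 'ee_rot': [-179.903, -0.182, 125.967], 'joint_pos': [38.009, 24.726, -42.498, 103.588, 19.075, 59.288, 24.138], 'moment': [0.025, 0.034, 0.014], 'contact_force': [-0.324, 0.828, -0.037], 'opening': 34.292, 'gripper_force': 0.0}
shift [-1.8  2.1 50.7] turn -0.0
{'time': 14.42, 'tool_pos': [537.43, -98.16, 180.69], 'ee_rot': [-179.9, -0.18, 125.97], 'joint_pos': [38.01, 24.73, -42.5, 103.59, 19.08, 59.29, 24.14], 'moment': [0.03, 0.03, 0.01], 'contact_force': [-0.32, 0.83, -0.04]}
[489.09804921 -32.7779418  323.30711874] [1.61665312e+02 1.10599596e-01 3.59735434e+01]
lid 0.56 [554.3  -4.1 100.8] [341. 121.]
nut_a 0.86 [649.6 -23.9 122.6] [422. 215.]
nut_a 0.77 [457.5  12.4 117.7] [256.  13.]
mask 0.86 top 153.0 966 [647.9 -21.5] [14.8 42.9] 67.1 [646.6 -21.3 151.6] P mean [643.1 -22.9 140.1]
mask 0.8 top 152.4 1048 [568.7  79.5] [26.4 14.2] 67.3 [568.6  78.5 150.9] P mean [566.   79.2 138.7]
mask 0.74 top 154.0 949 [467.9   2.5] [14.6 22.6] 33.8 [467.5   3.3 152.5] P mean [465.5   5.2 139.4]
```

```bash
cat > near.py <<'E'
import numpy as np, cv2, sys
P=np.load(sys.argv[1]+".npy").reshape(-1,3); c=np.array(sys.argv[2:4],float)
P=P[(np.hypot(*(P[:,:2]-c).T)<28)&(P[:,2]>140)&(P[:,2]<165)]
zt=np.percentile(P[:,2],97);T=P[P[:,2]>zt-4];print(len(T),zt,cv2.minAreaRect(T[:,:2].astype(np.float32)),T.mean(0))
u,s,v=np.linalg.svd(T[:,:2]-T[:,:2].mean(0),full_matrices=False);print("pca",np.degrees(np.arctan2(v[0,1],v[0,0]))%180)
E
python3 near.py w7 540 -98
```

```text
936 154.7292131731804 ((538.7628784179688, -98.32096099853516), (14.587442398071289, 43.62560272216797), 36.300132751464844) [537.8108179  -97.27562268 153.23475217]
pca 130.43847692358477
```

>>> move_arm:
  motion:
    - [[-1.8,2.1,0],-1.5]
    - [[-1.8,2.1,20],-1.5]
    - [[-1.8,2.1,40],-1.5]
    - [[-1.8,2.1,50.7],-1.5]
    - [[-1.8,2.1,50.7],-1.5]
    - [[-1.8,2.1,50.7],-1.5]

```text
time: 15.12
tool_pos: [541.2, -98.2, 132.0]
ee_rot: [-180.0, -0.0, 127.6]
contact_force: [0.8, -0.7, -0.2]
opening: 34.6
gripper_force: 0.0
```

```bash
python3 d.py 540.1 -98.3 130 127.5
```

```text
{'time': 15.117, 'tool_pos': [541.166, -98.179, 132.04], 'ee_rot': [-179.981, -0.038, 127.578], 'joint_pos': [36.365, 28.324, -41.008, 105.971, 22.57, 54.128, 22.811], 'moment': [-0.001, -0.008, -0.009], 'contact_force': [0.83, -0.713, -0.224], 'opening': 34.587, 'gripper_force': 0.0}
shift [ 0.6 -0.9  2. ] turn 0.1
```

>>> move_arm:
  motion:
    - [[0,0,0],0]
    - [[0,0,0],0]
    - [[0,0,0],0]
    - [[0,0,0],0]
    - [[0,0,0],0]
    - [[0,0,0],0]
  fingers: 0

```text
time: 15.62
tool_pos: [541.0, -99.0, 133.1]
ee_rot: [-179.9, 0.1, 127.5]
contact_force: [-4.7, -0.8, 6.1]
opening: 10.7
gripper_force: 61.0
```

```bash
python3 d.py; python3 m.py
```

```text
{'time': 15.617, 'tool_pos': [540.979, -98.989, 133.135], 'ee_rot': [-179.949, 0.052, 127.492], 'joint_pos': [36.417, 28.205, -41.009, 105.96, 22.569, 54.208, 22.78], 'moment': [-0.113, 0.892, -0.029], 'contact_force': [-4.698, -0.771, 6.148], 'opening': 10.695, 'gripper_force': 60.992}
15.77 yaw 127.49 z 133.2 Mz [-0.029 -0.034  0.002  0.017] mean -0.011 F [-4.4 -0.7  5.4] j7 22.8
```

>>> move_arm:
  motion:
    - [[0.3,-0.7,0.3],6]
    - [[0.3,-0.7,0.6],12]
    - [[0.3,-0.7,0.6],12]
    - [[0.3,-0.7,0.6],12]

```text
time: 16.1
tool_pos: [540.8, -99.1, 132.5]
ee_rot: [180.0, 0.1, 115.7]
contact_force: [-3.0, -1.2, 7.5]
opening: 10.8
gripper_force: 61.3
```

```bash
python3 m.py
```

```text
16.25 yaw 115.73 z 132.4 Mz [-0.013 -0.013 -0.006 -0.07 ] mean -0.025 F [-3.5 -1.   7.5] j7 12.5
```

>>> move_arm:
  motion:
    - [[0,0,0.3],5]
    - [[0,0,0.5],10]
    - [[0,0,0.5],10]
    - [[0,0,0.5],10]

```text
time: 16.58
tool_pos: [540.7, -99.2, 131.9]
ee_rot: [180.0, 0.1, 105.7]
contact_force: [-3.3, -1.6, 8.0]
opening: 10.6
gripper_force: 61.4
```

```bash
python3 m.py
```

```text
16.73 yaw 105.72 z 131.9 Mz [-0.07  -0.034 -0.049 -0.004] mean -0.039 F [-3.9 -1.5  7.7] j7 3.7
```

>>> move_arm:
  motion:
    - [[0,0,0.3],5]
    - [[0,0,0.5],10]
    - [[0,0,0.5],10]
    - [[0,0,0.5],10]

```text
time: 17.07
tool_pos: [540.6, -99.2, 131.4]
ee_rot: [180.0, 0.1, 95.7]
contact_force: [-4.5, -1.6, 8.6]
opening: 11.0
gripper_force: 61.6
```

```bash
python3 m.py
```

```text
17.22 yaw 95.73 z 131.4 Mz [ 0.082  0.003 -0.011 -0.004] mean 0.018 F [-4.3 -1.3  8.6] j7 -5.1
```

>>> move_arm:
  motion:
    - [[0,0,0.2],5]
    - [[0,0,0.3],10]
    - [[0,0,0.3],10]
    - [[0,0,0.3],10]

```text
time: 17.55
tool_pos: [540.4, -99.3, 131.1]
ee_rot: [180.0, 0.1, 85.7]
contact_force: [-4.4, -2.2, 8.0]
opening: 10.7
gripper_force: 61.6
```

```bash
python3 m.py
```

```text
17.7 yaw 85.74 z 131.1 Mz [0.102 0.026 0.06  0.035] mean 0.056 F [-4.5 -1.8  8.4] j7 -14.0
```

>>> move_arm:
  motion:
    - [[0,0,0],5]
    - [[0,0,0.1],8]
    - [[0,0,0.1],8]
    - [[0,0,0.1],8]

```text
time: 18.03
tool_pos: [540.3, -99.3, 130.9]
ee_rot: [180.0, 0.1, 77.7]
contact_force: [-4.5, -1.9, 8.4]
opening: 10.7
gripper_force: 61.6
```

```bash
python3 m.py
```

```text
18.18 yaw 77.75 z 130.9 Mz [0.155 0.19  0.089 0.146] mean 0.145 F [-4.6 -1.7  8.7] j7 -21.0
```

>>> move_arm:
  motion:
    - [[0,0,0],3]
    - [[0,0,0],3]
    - [[0,0,0],3]

```text
time: 18.43
tool_pos: [540.2, -99.3, 130.8]
ee_rot: [-180.0, 0.1, 74.7]
contact_force: [-5.5, -1.3, 7.5]
opening: 10.8
gripper_force: 61.5
```

```bash
python3 m.py
```

```text
18.58 yaw 74.75 z 130.8 Mz [0.112 0.13  0.115 0.195] mean 0.138 F [-4.5 -1.6  7.5] j7 -23.7
```

>>> move_arm:
  motion:
    - [[0,0,0],0]
    - [[0,0,0],0]
    - [[0,0,-20],0]
    - [[0,0,-50],0]
    - [[0,0,-60],0]
    - [[0,0,-60],0]
  fingers: 0.4

```text
time: 19.08
tool_pos: [542.6, -98.6, 192.8]
ee_rot: [179.7, -0.0, 74.6]
contact_force: [1.3, -0.3, 0.0]
opening: 34.0
gripper_force: 0.0
```

```bash
python3 d.py 573 88.3 185 74.5; python3 look.py w8 >/dev/null; python3 near.py w8 540 -98
```

```text
{'time': 19.083, 'tool_pos': [542.561, -98.614, 192.833], 'ee_rot': [179.686, -0.039, 74.605], 'joint_pos': [28.896, 21.319, -30.085, 103.129, 12.392, 58.498, -21.346], 'moment': [-0.025, -0.028, -0.021], 'contact_force': [1.335, -0.268, 0.018], 'opening': 34.043, 'gripper_force': 0.0}
shift [188.3 -20.3   7.8] turn 0.1
815 152.29227986982613 ((538.9735717773438, -98.27119445800781), (42.6867561340332, 14.2674560546875), 74.97483825683594) [539.49910837 -97.16282538 150.75682833]
pca 79.28107653650494
```

>>> move_arm:
  motion:
    - [[30,-3,0],0]
    - [[60,-6,0],0]
    - [[90,-9,0],0]
    - [[120,-13,0],0]
    - [[150,-16,0],0]
    - [[180,-19,0],0]
    - [[188,-20.3,5],0]
    - [[188,-20.3,7],0]
    - [[188,-20.3,7],0]

```text
time: 20.03
tool_pos: [570.3, 87.2, 181.2]
ee_rot: [-179.9, 0.1, 74.6]
contact_force: [-0.6, -0.9, -0.6]
opening: 34.0
gripper_force: 0.0
```

```bash
python3 d.py 573 88.3 129 74.5; python3 look.py w9 >/dev/null; python3 near.py w9 573 88
```

```text
{'time': 20.033, 'tool_pos': [570.256, 87.229, 181.219], 'ee_rot': [-179.854, 0.094, 74.573], 'joint_pos': [10.717, 25.227, -32.207, 99.843, 15.279, 59.51, -42.318], 'moment': [-0.049, -0.018, -0.036], 'contact_force': [-0.565, -0.896, -0.58], 'opening': 33.994, 'gripper_force': 0.0}
shift [ 1.8  2.5 52.2] turn 0.1
917 152.71137348426691 ((572.3072509765625, 88.85647583007812), (43.23197555541992, 14.036053657531738), 74.88265991210938) [572.43637603  90.00754977 151.18434833]
pca 73.75716815141072
```

>>> move_arm:
  motion:
    - [[1.7,1.6,0],0]
    - [[1.7,1.6,20],0]
    - [[1.7,1.6,40],0]
    - [[1.7,1.6,52],0]
    - [[1.7,1.6,52],0]
    - [[1.7,1.6,52],0]

```text
time: 20.73
tool_pos: [573.0, 88.7, 130.8]
ee_rot: [-179.9, 0.0, 74.5]
contact_force: [0.6, -0.7, -0.4]
opening: 34.2
gripper_force: 0.0
```

```bash
python3 d.py 572.8 88.4 129 74.5
```

```text
{'time': 20.733, 'tool_pos': [573.004, 88.672, 130.782], 'ee_rot': [-179.939, 0.024, 74.484], 'joint_pos': [9.495, 28.652, -30.995, 102.31, 17.754, 53.997, -44.494], 'moment': [0.017, 0.015, 0.052], 'contact_force': [0.554, -0.712, -0.424], 'opening': 34.169, 'gripper_force': 0.0}
shift [-0.3 -0.1  1.8] turn -0.0
```

>>> move_arm:
  motion:
    - [[0,0,0],0]
    - [[0,0,0],0]
    - [[0,0,0],0]
    - [[0,0,0],0]
    - [[0,0,0],0]
    - [[0,0,0],0]
  fingers: 0

```text
time: 21.23
tool_pos: [573.4, 89.3, 132.2]
ee_rot: [179.9, -0.0, 74.5]
contact_force: [-3.3, -0.1, 7.1]
opening: 10.7
gripper_force: 61.5
```

```bash
python3 d.py; python3 m.py
```

```text
{'time': 21.233, 'tool_pos': [573.399, 89.312, 132.203], 'ee_rot': [179.936, -0.016, 74.515], 'joint_pos': [9.472, 28.529, -31.038, 102.283, 17.745, 54.015, -44.511], 'moment': [-0.013, 0.716, -0.075], 'contact_force': [-3.35, -0.119, 7.057], 'opening': 10.688, 'gripper_force': 61.524}
21.38 yaw 74.51 z 132.2 Mz [-0.075  0.028 -0.003  0.023] mean -0.007 F [-3.   0.2  6.5] j7 -44.5
```

>>> move_arm:
  motion:
    - [[0,-0.5,0.2],6]
    - [[0,-0.5,0.5],12]
    - [[0,-0.5,0.5],12]
    - [[0,-0.5,0.5],12]

```text
time: 21.72
tool_pos: [573.4, 89.3, 131.6]
ee_rot: [179.9, -0.0, 62.7]
contact_force: [-1.7, -0.7, 7.5]
opening: 10.9
gripper_force: 61.6
```

```bash
python3 m.py
```

```text
21.87 yaw 62.74 z 131.6 Mz [-0.006 -0.077  0.017 -0.012] mean -0.019 F [-1.2 -0.6  6.6] j7 -54.9
```

>>> move_arm:
  motion:
    - [[0,0,0.3],5]
    - [[0,0,0.5],10]
    - [[0,0,0.5],10]
    - [[0,0,0.5],10]

```text
time: 22.2
tool_pos: [573.5, 89.2, 131.1]
ee_rot: [179.9, -0.1, 52.7]
contact_force: [-1.6, -0.8, 6.7]
opening: 10.5
gripper_force: 61.7
```

```bash
python3 m.py
```

```text
22.35 yaw 52.74 z 131.1 Mz [ 0.004 -0.023 -0.033 -0.007] mean -0.015 F [-1.6 -0.5  7. ] j7 -63.7
```

>>> move_arm:
  motion:
    - [[0,0,0.2],5]
    - [[0,0,0.4],10]
    - [[0,0,0.4],10]
    - [[0,0,0.4],10]

```text
time: 22.68
tool_pos: [573.6, 89.1, 130.8]
ee_rot: [179.9, -0.1, 42.7]
contact_force: [0.1, -0.7, 7.7]
opening: 10.4
gripper_force: 61.7
```

```bash
python3 m.py
```

```text
22.83 yaw 42.75 z 130.7 Mz [0.061 0.048 0.068 0.055] mean 0.058 F [-0.4 -1.1  7.5] j7 -72.6
```

>>> move_arm:
  motion:
    - [[0,0,0.2],5]
    - [[0,0,0.3],10]
    - [[0,0,0.3],10]
    - [[0,0,0.3],10]

```text
time: 23.17
tool_pos: [573.6, 89.0, 130.4]
ee_rot: [179.9, -0.1, 32.7]
contact_force: [-0.1, -1.7, 7.0]
opening: 10.9
gripper_force: 61.6
```

```bash
python3 m.py
```

```text
23.32 yaw 32.75 z 130.5 Mz [0.09  0.12  0.129 0.099] mean 0.109 F [-0.5 -1.2  6.9] j7 -81.4
```

>>> move_arm:
  motion:
    - [[0,0,0.1],5]
    - [[0,0,0.1],5]
    - [[0,0,0.1],5]

```text
time: 23.57
tool_pos: [573.7, 89.0, 130.3]
ee_rot: [179.9, -0.1, 27.7]
contact_force: [-1.2, -1.5, 7.0]
opening: 10.5
gripper_force: 61.6
```

```bash
python3 m.py
```

```text
23.72 yaw 27.75 z 130.3 Mz [0.171 0.102 0.079 0.14 ] mean 0.123 F [-0.5 -1.4  7. ] j7 -85.8
```

>>> move_arm:
  motion:
    - [[0,0,0],0]
    - [[0,0,0.2],6]
    - [[0,0,0.4],12]
    - [[0,0,0.6],18]
    - [[0,0,0.8],24]
    - [[0,0,1],30]
    - [[0,0,1],30]
    - [[0,0,1],30]
  force: 90

```text
time: 24.38
tool_pos: [573.7, 88.6, 129.5]
ee_rot: [179.9, -0.1, -2.3]
contact_force: [-0.5, -1.7, 8.8]
opening: 9.9
gripper_force: 91.8
```

```bash
python3 m.py
```

```text
24.53 yaw -2.24 z 129.5 Mz [0.269 0.266 0.251 0.302] mean 0.272 F [-1.1 -2.2  8.4] j7 -112.4
```

>>> move_arm:
  motion:
    - [[0,0,0.2],6]
    - [[0,0,0.4],12]
    - [[0,0,0.6],18]
    - [[0,0,0.8],24]
    - [[0,0,0.8],24]
    - [[0,0,0.8],24]

```text
time: 25.03
tool_pos: [573.6, 88.4, 128.7]
ee_rot: [180.0, -0.1, -26.3]
contact_force: [-1.5, -3.6, 8.8]
opening: 10.2
gripper_force: 91.9
```

```bash
python3 m.py; python3 d.py
```

```text
25.18 yaw -26.24 z 128.7 Mz [0.306 0.29  0.299 0.263] mean 0.29 F [-1.6 -3.2  9. ] j7 -133.7
{'time': 25.183, 'tool_pos': [573.549, 88.394, 128.697], 'ee_rot': [179.996, -0.135, -26.244], 'joint_pos': [-7.802, 25.605, -7.63, 103.702, 4.36, 50.874, -133.683], 'moment': [-0.695, 0.438, 0.263], 'contact_force': [-2.261, -2.902, 9.262], 'opening': 9.993, 'gripper_force': 91.906}
```

```bash
python3 look.py w10 | tail -5; python3 near.py w10 573 88
```

```text
nut_a 0.94 [649.3 -24.3 120.8] [391.  21.]
nut_a 0.59 [462.   14.8 119.6] [416. 323.]
mask 0.75 top 148.6 1327 [572.9  88.1] [11.4 43.3] 64.1 [575.   87.  147.1] P mean [578.2  85.4 140.6]
mask 0.69 top 153.1 2023 [639.9 -16.2] [15.6 23.2] 62.2 [640.7 -16.7 151.6] P mean [644.6 -14.5 138.8]
mask 0.67 top 153.4 499 [ 4.714e+02 -3.000e-01] [14.5 15.6] 34.4 [ 4.729e+02 -3.000e-01  1.519e+02] P mean [473.3   5.1 135.8]
287 164.1956615934922 ((572.9302368164062, 87.91600036621094), (36.62646484375, 23.086915969848633), 63.52248764038086) [578.62157832  84.72300962 162.93910046]
pca 65.8848488766706
```

View pics/w10.png

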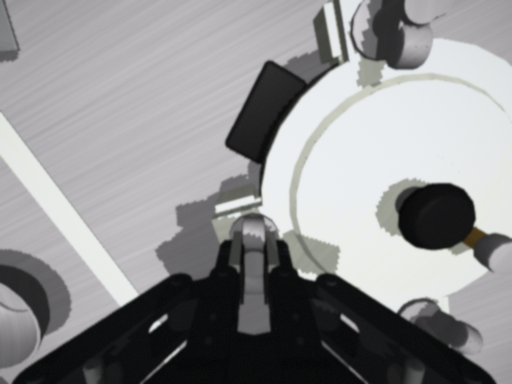

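```bash
python3 m.py; python3 -c "
from h import *
o=manip.get_obs();print(np.round(o['tau'],3))"
```

```text
25.53 yaw -26.25 z 128.7 Mz [0.216 0.209 0.208 0.272] mean 0.226 F [-1.7 -3.1  9.4] j7 -133.7
[ -1.201 -53.195  -2.007 -23.91   -0.765  -0.908  -0.24 ]
```

>>> move_arm:
  motion:
    - [[0,0,0],4]
    - [[0,0,0.1],4]
    - [[0,0,0.1],4]
    - [[0,0,0.1],4]

```text
time: 25.87
tool_pos: [573.5, 88.4, 128.7]
ee_rot: [-180.0, -0.1, -30.2]
contact_force: [-1.7, -2.2, 9.7]
opening: 10.2
gripper_force: 92.0
```

```bash
python3 m.py;  python3 -c "
from h import *
o=manip.get_obs();print(np.round(o['tau'],3))"
```

```text
26.02 yaw -30.23 z 128.6 Mz [0.403 0.401 0.465 0.454] mean 0.431 F [-1.7 -2.9  9.8] j7 -137.2
[ -1.158 -52.834  -1.753 -23.887  -0.908  -1.021  -0.403]
```

>>> move_arm:
  motion:
    - [[0,0,0],0]
    - [[0,0,0],0]
    - [[0,0,-20],0]
    - [[0,0,-50],0]
    - [[0,0,-60],0]
    - [[0,0,-60],0]
  fingers: 0.4

```text
time: 26.52
tool_pos: [574.4, 89.7, 190.1]
ee_rot: [-179.8, -0.2, -30.4]
contact_force: [1.1, -0.9, 0.5]
opening: 34.2
gripper_force: 0.0
```

```bash
python3 d.py 540.2 -98.8 185 77; python3 look.py w11 >/dev/null; python3 near.py w11 573 88
```

```text
{'time': 26.517, 'tool_pos': [574.437, 89.684, 190.055], 'ee_rot': [-179.795, -0.22, -30.405], 'joint_pos': [-8.337, 21.627, -6.906, 100.387, 3.014, 57.863, -136.756], 'moment': [0.053, 0.006, 0.019], 'contact_force': [1.116, -0.89, 0.468], 'opening': 34.226, 'gripper_force': 0.0}
shift [ 65.8 179.9   4.7] turn -107.4
812 148.49900444903292 ((573.0525512695312, 87.97113037109375), (14.429951667785645, 43.42987823486328), 62.84547424316406) [573.90807704  87.37533785 146.94021627]
pca 157.03731905439514
```

>>> move_arm:
  motion:
    - [[7,18,0],-7]
    - [[13,36,0],-14]
    - [[20,54,0],-21]
    - [[26,72,0],-28]
    - [[33,90,0],-35]
    - [[40,108,0],-42]
    - [[46,126,0],-49]
    - [[53,144,0],-56]
    - [[59,162,0],-63]
    - [[65.8,179.9,0],-70]
    - [[65.8,179.9,3],-77]
    - [[65.8,179.9,3],-84]

```text
time: 27.72
tool_pos: [536.8, -100.9, 182.4]
ee_rot: [-179.9, 0.1, 53.7]
contact_force: [1.2, 0.8, -0.2]
opening: 34.0
gripper_force: 0.0
```

>>> move_arm:
  motion:
    - [[0,0,0],-7]
    - [[0,0,0],-14]
    - [[0,0,0],-21]
    - [[0,0,0],-23.4]
    - [[0,0,0],-23.4]

```text
time: 28.13
tool_pos: [537.4, -99.2, 182.9]
ee_rot: [-179.9, -0.0, 77.0]
contact_force: [0.7, -0.6, -0.4]
opening: 34.1
gripper_force: 0.0
```

```bash
python3 d.py 540.2 -98.8 129 77;python3 look.py w12 >/dev/null; python3 near.py w12 540 -98
```

```text
{'time': 28.133, 'tool_pos': [537.403, -99.244, 182.871], 'ee_rot': [-179.872, -0.018, 77.033], 'joint_pos': [24.622, 20.807, -24.293, 104.342, 9.975, 57.077, -16.7], 'moment': [-0.011, -0.025, 0.023], 'contact_force': [0.675, -0.621, -0.398], 'opening': 34.058, 'gripper_force': 0.0}
shift [ 1.   2.7 53.9] turn 0.0
910 152.24057820776088 ((539.191162109375, -98.09620666503906), (43.780372619628906, 14.240204811096191), 77.98623657226562) [539.53233824 -96.60816005 150.73234936]
pca 78.84951957346709
```

>>> move_arm:
  motion:
    - [[0.7,2,0],-1]
    - [[0.7,2,20],-1]
    - [[0.7,2,40],-1]
    - [[0.7,2,54.5],-1]
    - [[0.7,2,54.5],-1]
    - [[0.7,2,54.5],-1]
    - [[0.7,2,54.5],-1]

```text
time: 28.92
tool_pos: [540.9, -98.9, 130.6]
ee_rot: [179.9, -0.0, 77.9]
contact_force: [-0.1, 0.6, 0.7]
opening: 34.3
gripper_force: 0.0
```

>>> move_arm:
  motion:
    - [[0,0,0],0]
    - [[0,0,0],0]
    - [[0,0,0],0]
    - [[0,0,0],0]
    - [[0,0,0],0]
    - [[0,0,0],0]
  fingers: 0

```text
time: 29.42
tool_pos: [540.3, -98.9, 131.1]
ee_rot: [180.0, 0.0, 77.9]
contact_force: [-3.6, 0.8, 6.5]
opening: 10.0
gripper_force: 89.1
```

```bash
python3 d.py; python3 m.py
```

```text
{'time': 29.417, 'tool_pos': [540.289, -98.905, 131.114], 'ee_rot': [179.953, 0.016, 77.912], 'joint_pos': [23.634, 24.483, -23.533, 107.018, 12.337, 50.934, -17.915], 'moment': [0.228, 0.831, 0.038], 'contact_force': [-3.629, 0.761, 6.545], 'opening': 10.047, 'gripper_force': 89.079}
29.57 yaw 77.92 z 131.1 Mz [ 0.038  0.066 -0.011  0.052] mean 0.036 F [-3.4  0.9  6.9] j7 -17.9
```

Aligned and gripped; tighten nut N1 towards core yaw ≈19.

>>> move_arm:
  motion:
    - [[0,-0.4,0.2],6]
    - [[0,-0.4,0.4],12]
    - [[0,-0.4,0.6],18]
    - [[0,-0.4,0.8],24]
    - [[0,-0.4,1],30]
    - [[0,-0.4,1.1],36]
    - [[0,-0.4,1.1],36]
    - [[0,-0.4,1.1],36]

```text
time: 30.23
tool_pos: [540.0, -98.9, 130.1]
ee_rot: [179.9, -0.0, 41.9]
contact_force: [-2.4, -0.3, 7.5]
opening: 10.1
gripper_force: 89.0
```

```bash
python3 m.py
```

```text
30.38 yaw 41.94 z 130.0 Mz [0.178 0.21  0.132 0.169] mean 0.172 F [-3.1  0.   6.7] j7 -50.0
```

>>> move_arm:
  motion:
    - [[0,0,0.2],6]
    - [[0,0,0.4],12]
    - [[0,0,0.6],18]
    - [[0,0,0.8],24]
    - [[0,0,0.9],28]
    - [[0,0,0.9],28]
    - [[0,0,0.9],28]

```text
time: 30.97
tool_pos: [539.9, -98.7, 129.3]
ee_rot: [180.0, -0.0, 14.0]
contact_force: [-4.3, 1.1, 8.7]
opening: 9.9
gripper_force: 89.5
```

```bash
python3 m.py
```

```text
31.12 yaw 14.0 z 129.3 Mz [0.503 0.521 0.505 0.498] mean 0.507 F [-4.4  0.5  8.9] j7 -75.0
```

>>> move_arm:
  motion:
    - [[0,0,0],0]
    - [[0,0,0],0]
    - [[0,0,-20],0]
    - [[0,0,-50],0]
    - [[0,0,-60],0]
    - [[0,0,-60],0]
  fingers: 0.4

```text
time: 31.62
tool_pos: [541.8, -99.2, 190.9]
ee_rot: [179.9, -0.3, 13.9]
contact_force: [-0.7, -0.1, 0.1]
opening: 33.9
gripper_force: 0.0
```

```bash
python3 d.py 649.9 -21.2 185 154; python3 look.py w13 >/dev/null; python3 near.py w13 540 -98
```

```text
{'time': 31.617, 'tool_pos': [541.832, -99.239, 190.894], 'ee_rot': [179.876, -0.314, 13.888], 'joint_pos': [12.863, 18.881, -9.426, 104.424, 3.663, 56.65, -74.174], 'moment': [0.015, 0.028, 0.024], 'contact_force': [-0.684, -0.135, 0.104], 'opening': 33.923, 'gripper_force': 0.0}
shift [123.6 -49.8   6.5] turn -140.1
806 150.28074449227034 ((539.8504028320312, -98.49034118652344), (42.9008674621582, 14.686180114746094), 21.871734619140625) [541.05136122 -98.16459508 148.68045739]
pca 26.30933855195616
```

>>> move_arm:
  motion:
    - [[12,-5,0],-7]
    - [[25,-10,0],-14]
    - [[37,-15,0],-21]
    - [[50,-20,0],-28]
    - [[62,-25,0],-35]
    - [[75,-30,0],-42]
    - [[87,-35,0],-49]
    - [[100,-40,0],-56]
    - [[112,-45,0],-63]
    - [[123.6,-49.8,3],-70]
    - [[123.6,-49.8,5],-77]
    - [[123.6,-49.8,5],-84]

```text
time: 32.82
tool_pos: [647.3, -19.9, 180.4]
ee_rot: [-179.8, -0.1, 98.3]
contact_force: [-0.0, -0.4, 0.1]
opening: 34.2
gripper_force: 0.0
```

>>> move_arm:
  motion:
    - [[0,0,0],-7]
    - [[0,0,0],-14]
    - [[0,0,0],-21]
    - [[0,0,0],-28]
    - [[0,0,0],-35]
    - [[0,0,0],-42]
    - [[0,0,0],-49]
    - [[0,0,0],-56]
    - [[0,0,0],-56]

```text
time: 33.57
tool_pos: [647.2, -21.0, 181.1]
ee_rot: [-180.0, -0.1, 154.2]
contact_force: [-0.9, -0.9, 0.2]
opening: 34.0
gripper_force: 0.0
```

```bash
python3 d.py 649.9 -21.2 128.5 154;python3 look.py w14 >/dev/null; python3 near.py w14 650 -21
```

```text
{'time': 33.567, 'tool_pos': [647.158, -21.004, 181.07], 'ee_rot': [-179.979, -0.145, 154.219], 'joint_pos': [24.066, 33.864, -39.655, 89.2, 22.937, 65.446, 43.724], 'moment': [-0.029, 0.017, -0.033], 'contact_force': [-0.912, -0.878, 0.152], 'opening': 34.047, 'gripper_force': 0.0}
shift [-2.7  1.  52.6] turn 0.2
911 153.2427145660973 ((648.1563110351562, -21.313800811767578), (14.085455894470215, 43.10797119140625), 63.99652862548828) [647.37844058 -20.92381684 151.69830152]
pca 154.33593086951822
```

>>> move_arm:
  motion:
    - [[-2.1,0.7,0],0.5]
    - [[-2.1,0.7,20],0.5]
    - [[-2.1,0.7,40],0.5]
    - [[-2.1,0.7,53],0.5]
    - [[-2.1,0.7,53],0.5]
    - [[-2.1,0.7,53],0.5]
    - [[-2.1,0.7,53],0.5]

```text
time: 34.35
tool_pos: [650.6, -20.9, 130.7]
ee_rot: [180.0, 0.1, 153.4]
contact_force: [-0.1, -0.1, -0.7]
opening: 34.2
gripper_force: 0.0
```

>>> move_arm:
  motion:
    - [[0,0,0],0]
    - [[0,0,0],0]
    - [[0,0,0],0]
    - [[0,0,0],0]
    - [[0,0,0],0]
    - [[0,0,0],0]
  fingers: 0

```text
time: 34.85
tool_pos: [650.5, -21.3, 131.1]
ee_rot: [180.0, 0.1, 153.4]
contact_force: [-2.3, -0.1, 6.0]
opening: 10.1
gripper_force: 89.0
```

```bash
python3 d.py; python3 m.py
```

```text
{'time': 34.85, 'tool_pos': [650.546, -21.321, 131.141], 'ee_rot': [179.985, 0.096, 153.391], 'joint_pos': [23.017, 36.729, -38.071, 91.607, 25.152, 60.381, 41.258], 'moment': [-0.148, 0.435, 0.077], 'contact_force': [-2.272, -0.124, 5.994], 'opening': 10.119, 'gripper_force': 88.988}
35.0 yaw 153.39 z 131.1 Mz [0.077 0.036 0.029 0.113] mean 0.064 F [-1.9 -1.3  6.3] j7 41.3
```

>>> move_arm:
  motion:
    - [[0,0,0.2],6]
    - [[0,0,0.4],12]
    - [[0,0,0.6],18]
    - [[0,0,0.8],24]
    - [[0,0,1],30]
    - [[0,0,1.1],36]
    - [[0,0,1.1],36]
    - [[0,0,1.1],36]

```text
time: 35.67
tool_pos: [650.5, -21.5, 130.1]
ee_rot: [180.0, 0.1, 117.4]
contact_force: [-1.5, -2.1, 6.3]
opening: 10.3
gripper_force: 89.1
```

```bash
python3 m.py
```

```text
35.82 yaw 117.42 z 130.1 Mz [0.269 0.229 0.235 0.207] mean 0.235 F [-2.  -1.4  6.3] j7 9.6
```

>>> move_arm:
  motion:
    - [[0,0,0.2],6]
    - [[0,0,0.4],12]
    - [[0,0,0.6],18]
    - [[0,0,0.8],24]
    - [[0,0,0.9],28]
    - [[0,0,0.9],28]
    - [[0,0,0.9],28]

```text
time: 36.4
tool_pos: [650.3, -21.6, 129.3]
ee_rot: [179.9, 0.1, 89.4]
contact_force: [-3.0, -1.4, 8.1]
opening: 10.2
gripper_force: 89.5
```

```bash
python3 m.py
```

```text
36.55 yaw 89.44 z 129.3 Mz [0.416 0.433 0.415 0.437] mean 0.425 F [-2.9 -1.7  7.7] j7 -15.0
```

>>> move_arm:
  motion:
    - [[0,0,0],0]
    - [[0,0,0],0]
    - [[0,0,-20],0]
    - [[0,0,-50],0]
    - [[0,0,-60],0]
    - [[0,0,-60],0]
  fingers: 0.4

```text
time: 37.05
tool_pos: [652.0, -20.7, 191.1]
ee_rot: [179.7, -0.0, 89.4]
contact_force: [0.4, -0.7, 0.4]
opening: 33.9
gripper_force: 0.0
```

```bash
python3 d.py 463.2 11.3 185 124; python3 look.py w15 >/dev/null; python3 near.py w15 650 -21
```

```text
{'time': 37.05, 'tool_pos': [651.956, -20.711, 191.117], 'ee_rot': [179.667, -0.021, 89.404], 'joint_pos': [14.071, 30.064, -24.065, 89.042, 13.234, 63.384, -13.601], 'moment': [0.05, -0.006, -0.059], 'contact_force': [0.38, -0.722, 0.435], 'opening': 33.949, 'gripper_force': 0.0}
shift [  30.  -189.1    5. ] turn -34.6
805 151.31866153301607 ((649.0092163085938, -20.779727935791016), (14.47861099243164, 43.539939880371094), 5.802351951599121) [649.01882536 -19.97623326 149.73152995]
pca 99.91740825588909
```

>>> move_arm:
  motion:
    - [[5,-30,0],-7]
    - [[10,-60,0],-14]
    - [[15,-90,0],-21]
    - [[20,-120,0],-28]
    - [[25,-150,0],-34.6]
    - [[29,-180,0],-34.6]
    - [[30,-189,3],-34.6]
    - [[30,-189,3],-34.6]
    - [[30,-189,3],-34.6]

```text
time: 38.0
tool_pos: [461.6, 10.4, 184.4]
ee_rot: [-180.0, 0.0, 124.0]
contact_force: [0.3, 0.5, 0.5]
opening: 34.4
gripper_force: 0.0
```

```bash
python3 d.py 463.2 11.3 128.5 124;python3 look.py w16 >/dev/null; python3 near.py w16 463 11
```

```text
{'time': 38.0, 'tool_pos': [461.577, 10.357, 184.45], 'ee_rot': [-179.991, 0.011, 123.964], 'joint_pos': [24.168, 14.112, -36.237, 114.645, 10.235, 54.332, 16.717], 'moment': [-0.035, -0.005, 0.002], 'contact_force': [0.292, 0.469, 0.471], 'opening': 34.363, 'gripper_force': 0.0}
shift [-0.1  1.9 55.9] turn -0.0
907 153.98486507163184 ((461.4460754394531, 11.802824974060059), (14.184229850769043, 43.740989685058594), 33.53273010253906) [460.71453349  12.83259137 152.54347474]
pca 125.57701537600241
```

>>> move_arm:
  motion:
    - [[0,1.2,0],0]
    - [[0,1.2,20],0]
    - [[0,1.2,40],0]
    - [[0,1.2,56],0]
    - [[0,1.2,56],0]
    - [[0,1.2,56],0]
    - [[0,1.2,56],0]

```text
time: 38.78
tool_pos: [463.0, 11.7, 129.4]
ee_rot: [180.0, 0.0, 124.0]
contact_force: [0.6, -0.5, -0.3]
opening: 34.4
gripper_force: 0.0
```

>>> move_arm:
  motion:
    - [[0,0,0],0]
    - [[0,0,0],0]
    - [[0,0,0],0]
    - [[0,0,0],0]
    - [[0,0,0],0]
    - [[0,0,0],0]
  fingers: 0

```text
time: 39.28
tool_pos: [463.1, 11.5, 129.8]
ee_rot: [179.9, 0.1, 124.0]
contact_force: [-0.8, 0.0, 6.4]
opening: 10.0
gripper_force: 87.7
```

```bash
python3 d.py; python3 m.py
```

```text
{'time': 39.283, 'tool_pos': [463.078, 11.46, 129.827], 'ee_rot': [179.919, 0.079, 124.002], 'joint_pos': [21.934, 18.688, -34.817, 117.894, 14.449, 47.398, 12.685], 'moment': [-0.036, 0.246, 0.098], 'contact_force': [-0.841, 0.05, 6.414], 'opening': 10.003, 'gripper_force': 87.741}
39.43 yaw 124.01 z 129.9 Mz [0.098 0.092 0.043 0.018] mean 0.063 F [-1.2 -0.1  6.2] j7 12.7
```

>>> move_arm:
  motion:
    - [[0,0,0.2],6]
    - [[0,0,0.4],12]
    - [[0,0,0.6],18]
    - [[0,0,0.8],24]
    - [[0,0,1],30]
    - [[0,0,1.1],36]
    - [[0,0,1.1],36]
    - [[0,0,1.1],36]

```text
time: 40.1
tool_pos: [463.0, 11.4, 128.8]
ee_rot: [179.9, 0.0, 88.0]
contact_force: [-1.1, -0.3, 6.0]
opening: 10.8
gripper_force: 88.0
```

```bash
python3 m.py
```

```text
40.25 yaw 88.05 z 128.8 Mz [0.305 0.298 0.254 0.269] mean 0.281 F [-1.6 -0.8  7. ] j7 -20.1
```

>>> move_arm:
  motion:
    - [[0,0,0.2],6]
    - [[0,0,0.4],12]
    - [[0,0,0.6],18]
    - [[0,0,0.8],24]
    - [[0,0,0.9],28]
    - [[0,0,0.9],28]
    - [[0,0,0.9],28]

```text
time: 40.83
tool_pos: [462.9, 11.4, 128.0]
ee_rot: [179.9, -0.0, 60.0]
contact_force: [-2.7, -0.8, 8.1]
opening: 10.4
gripper_force: 88.2
```

```bash
python3 m.py
```

```text
40.98 yaw 60.05 z 128.0 Mz [0.385 0.345 0.339 0.41 ] mean 0.37 F [-1.9 -0.7  8.3] j7 -45.8
```

>>> move_arm:
  motion:
    - [[0,0,0],0]
    - [[0,0,0],0]
    - [[0,0,-20],0]
    - [[0,0,-50],0]
    - [[0,0,-90],0]
    - [[0,0,-120],0]
    - [[0,0,-150],0]
    - [[0,0,-180],0]
    - [[0,0,-180],0]
    - [[0,0,-180],0]
  fingers: 0.4

```text
time: 41.82
tool_pos: [463.1, 11.5, 308.3]
ee_rot: [179.8, -0.1, 60.0]
contact_force: [-0.3, -0.3, 0.4]
opening: 34.1
gripper_force: 0.0
```

```bash
python3 d.py; python3 look.py w17 | grep mask; for c in "463 11" "650 -21" "540 -98" "573 88"; do python3 near.py w17 $c; done
```

```text
{'time': 41.817, 'tool_pos': [463.095, 11.499, 308.27], 'ee_rot': [179.816, -0.093, 59.991], 'joint_pos': [13.761, 5.196, -22.642, 105.386, 2.177, 69.628, -39.557], 'moment': [-0.042, 0.018, -0.012], 'contact_force': [-0.294, -0.289, 0.384], 'opening': 34.107, 'gripper_force': 0.0}
mask 0.94 top 116.1 354 [314.3 286.3] [33.9 11.7] 42.4 [314.9 285.9 114.6] P mean [316.1 284.2 104.8]
mask 0.9 top 152.1 332 [462.6  11.9] [40.5 14.1] 63.5 [462.9  12.6 150.5] P mean [463.7  13.8 140. ]
mask 0.89 top 118.5 143 [ 667.5 -343. ] [11.2 32.1] 67.0 [ 667.1 -341.8  117.2] P mean [ 667.6 -341.9  104.1]
mask 0.86 top 117.4 220 [261.  149.8] [33.9 11.7] 81.9 [261.7 150.2 115.9] P mean [265.9 149.6 108.7]
mask 0.83 top 150.1 301 [540.  -97.6] [40.8 15.2] 33.1 [540.  -96.9 148.7] P mean [538.3 -93.6 138.2]
mask 0.71 top 151.2 459 [649.1 -20.7] [15.2 42.9] 14.9 [648.4 -20.4 149.7] P mean [644.3 -19.2 141.2]
mask 0.62 top 148.8 499 [571.8  88.6] [14.9 42.2] 62.0 [571.6  88.5 147.2] P mean [570.2  87.6 138.6]
mask 0.62 top 118.5 238 [356.8 191. ] [10.8 32.1] 78.5 [357.  190.7 116.9] P mean [358.4 188.1 1
[... 267 characters left out ...]
3124694824), (41.77357864379883, 14.168843269348145), 64.04621124267578) [462.57074872  11.92239503 150.49001284]
pca 68.8091582306737
462 151.31660671870057 ((649.16259765625, -21.01224708557129), (15.207180976867676, 43.48456573486328), 14.936262130737305) [648.4643191  -20.43560926 149.68471804]
pca 99.89565358423698
319 150.33385139198688 ((539.1595458984375, -98.13127136230469), (42.346160888671875, 15.217561721801758), 22.257423400878906) [539.56012346 -97.49623365 148.74335926]
pca 26.87787411164649
503 148.94288554779556 ((572.3019409179688, 88.40914154052734), (14.910358428955078, 42.975528717041016), 60.74126052856445) [571.94430395  88.46345758 147.15839648]
pca 157.24852825418697
```

All nuts stand at their estimated angles and the arm is clear, so I'm handing in.

```bash
python3 -c "
from rig import manip
print(manip.close_job())"
```

```text
the job is handed in; nothing more can be done
None
```

I snugged all four wing nuts, then tightened each about a sixth of a turn more, crisscross in both rounds, to an estimated 60–63 N each (from turn angle and torque, not read directly). I then let go, raised the arm clear and handed the job in at about 42 s; no verdict came back.

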